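# Unlock the block heater and hold its cover half open

### The arm

A 6-joint arm with a two-finger parallel gripper is mounted at the origin on the work surface. World frame = base frame: x ahead of the robot, y to its left, z up, the work surface at z = 0. Lengths are in mm, angles in rad, forces in N, time in s.
With the tool pointing down it reaches from about 400 to 925 mm from the base axis. Payload 3.4 kg.
Tool frame: the origin (TCP) lies midway between the tips of the shut fingers; the grasp point (between the pads) lies 19 mm behind it; z points along the fingers, y is the direction in which the jaws open and shut (so a half turn about z gives the same grasp; the last joint's range is limited). The gripper opens to 85 mm and grips with 20 to 120 N. Pads are 22 mm wide; open, the fingers measure 114 mm over their backs; the gripper's body (76 mm by 85 mm) begins 54 mm behind the grasp point. The pads swing forward as they close: fully open they stand 13 mm farther back than shut.
Start: joints at [-1.306, 0.307, 1.506, -0, 1.328, -0.073], TCP at [190.538, -542.518, 231.305] pointing down, gripper open.
Joint ranges: [-3.12, 3.12], [-1.05, 2.28], [0.14, 2.33], [-1.42, 4.57], [0.1, 2.73], [-2.68, 2.68]. Speed limits (rad/s): [2.57, 2.57, 3.14, 3.14, 3.14, 3.14].

### API

Orientations are given as a 3x3 rotation matrix whose columns are the frame's x, y, z axes.
In Python, from workcell import r gives the robot as it stands.
- The arm moves only by the shell command python3 -m creep 'ROWS' [OPENING] [FORCE]. ROWS is JSON, a list of rows, each an object with "travel": the shift along the tool's x, y, z in units of 40 mm (1.0 is 40 mm), a list of three; "twist": the turn, a rotation vector about the tool's x, y, z in units of 5 degrees (1.0 is 5 degrees), a list of three. A call has 1 to 20 rows; each row is the pose to reach, as a shift and turn from the pose measured when the call began, along the tool's axes at that moment; what a row does not reach only later rows make up. A row lasts 1/12 s, in which the tool goes at most 41.7 mm and 7.16 degrees, less where a joint would pass 70% of its speed; a pose out of reach is approached as far as the arm can. A call with a gripper value outside its range is refused whole. OPENING is the finger opening in mm, from 0 to 85.4, set as the call begins (- or left out, the last holds). The fingers move at their own pace and stop on an object; FORCE is the grip in N (left out, the last holds). Time passes only in rows, so rows that repeat a pose let the fingers close. It gives the time, the measured TCP pose, the force and the opening at its end, in the units of the state.
- r.sense(): the state, without advancing time (a new reading comes with each control period).
- r.capture(name): name is "scene" or "top" or "wrist"; returns a dict with "color" (400x640x3 uint8, blue, green, red), "fx", "fy", "cx", "cy" (pixels), "distortion" ([k1, k2, p1, p2, k3] as OpenCV has them; the pictures are not rectified), "world_to_cam" (4x4, takes a point from world to camera coordinates). Camera axes: x right, y down, z forward; pixel columns grow to the right and rows downward; lengths in mm; the calibration is good to about 2 mm. A picture is of the moment at which its call begins. There is no depth.
- r.finish_job(): hands the job in, once; it reports no verdict.
The state is a dict: "clock": time; "q": joint angles; "joint_velocities": joint speeds; "tau": joint torques, N m; "eef_pos": TCP position; "orientation": TCP orientation; "contact_force": force on the tool from outside, world axes, zero at the start; "torque": the same for the moment, N m; "opening": opening from 0.0 (shut) to 1.0 (fully open).
Only numpy, scipy, OpenCV 4.12 (cv2) and the standard library are available. Lean on these libraries where they do the work, as an engineer would, in place of code of your own. Each camera call takes 0.05 s, during which the arm holds its last target.

### The job

On the block heater, unlock the cover with the square key from the wooden stand: put the key's tip into the square recess of the lock knob, turn the knob anticlockwise as far as it goes, and let go of the key, leaving it standing in the lock. Then lift the cover by its front handle to 45 degrees and finish while still holding it there; it falls shut if let go. Leave everything else standing where it is.

Things in the scene. Friction and masses are not known exactly. Their poses are not given: they have to be found in the camera images.
- key_grip (a point): Square key, upright, tip down in one of the stand's two holes. Grey handle of square section 24 x 24 mm, 52 mm tall, its underside resting on the stand; below it a square steel shank 12 x 12 mm, 36 mm long (last 4 mm stepped to 9 mm). Point: centre of the handle, 62 mm above the tip. z up the key; x, y square to the flats, which handle and shank share. 0.08 to 0.15 kg
- key_tip (a point): The lower end of the key's shank, on its axis, 62 mm below the centre of its handle; same axes
- stand: Wooden stand, fixed, 130 (x) x 56 (y) x 44 mm tall; origin at the centre of its underside. Two square holes 14 mm wide, 40 mm deep, at x = -35 and +35 mm, y = 0; the key stands in one, the screwdriver in the other (either way round)
- screwdriver_mid (a point): The screwdriver in the stand's other hole (not needed): round grey handle 26 mm in diameter, its top 70 mm above the stand; this point is on its axis, 34 mm above the stand
- heater: White block heater, fixed, 240 (x) x 350 (y) mm, deck 110 mm high; origin on its underside; its front (small display) is at x = -110 mm; z up. The cover, 196 x 180 mm, 12 mm thick, spans y = -40 to +140 mm; the lock stands on the deck at x = -50, y = -90 mm; a small jar stands near the deck's far right corner
- lock (a joint): Turn of the lock knob, rad, growing anticlockwise seen from above: 0 locked (tongue along the heater's +y, over the cover's edge), 1.3 end stop, unlocked (tongue towards the front). Starts at 0 to 0.3; stays where it is left (friction about 0.08 N m). The tongue is clear of the cover from 0.95 on
- lock_mouth (a point): Mouth centre of the square recess in the lock knob's top (aluminium, 34 mm across, top 42 mm above the deck). Recess 14 mm square, 22 mm deep, chamfered; z up, x, y square to its walls, turns with the knob. y runs along the steel tongue (16 mm wide, reaches 70 mm from the axis, 16 to 22 mm above the deck). The key home is 22 mm down; it has up to 0.25 rad of play either way
- cover (a joint): Opening angle of the cover, rad: 0 shut (lying flat), 0.785 is 45 degrees, stop at 1.75. Its hinge, level and along the heater's y axis, is on the far side; the front edge goes up and away from the robot. Falls shut by its own weight (0.3 to 0.6 kg). Locked, it cannot open
- cover_hinge (a point): A point on the cover's hinge axis, straight behind the handle, 118 mm above the bench; x and y as the heater's
- cover_handle (a point): Centre of the cover's handle: aluminium round bar, 18 mm diameter, 40 mm long along the heater's y, flat ends free, held in the middle by a steel stem 12 mm wide. 25 mm in front of the cover's edge and the heater's front, 118 mm above the bench when shut, free air below. 225 mm from the hinge axis, in the cover's mid plane; y along the bar; turns with the cover
- jar: Small amber jar, 34 mm in diameter, 45 mm tall, on the heater's deck behind the lock (to be left alone); origin at its underside
- bottle: White bottle, 66 mm in diameter, 170 mm tall (to be left alone); origin at its underside
- tube_rack: Green and yellow tube rack, 120 x 170 mm, about 80 mm tall (to be left alone); origin at its underside
- carton: White carton, 90 x 70 x 110 mm tall (to be left alone); origin at its underside
- beaker: Glass beaker, 64 mm in diameter, 85 mm tall (to be left alone); origin at its underside

How it is judged (in metres and radians):
On the way, in this order (a step that is already met when the one before it is completed fails the run):
1. the key's tip is in the recess while the lock is still shut (horizontal distance between key_tip and lock_mouth below 0.004 m and z of key_tip in the frame of lock_mouth below -0.012 m and value of joint lock below 0.7 rad), for 0.1 s.
2. the lock is turned open with the key in it, the cover still shut (horizontal distance between key_tip and lock_mouth below 0.004 m and z of key_tip in the frame of lock_mouth below -0.012 m and value of joint lock above 1 rad and value of joint cover below 0.08 rad), for 0.1 s.
At the end, for the whole second after the job is handed in: The robot holds the cover (over 0.5 N) still at 45 degrees within 7 (0.665 to 0.905 rad); the lock is open (over 1.0 rad); the key, let go, stands in the recess (tip 12 mm or more down, within 4 mm of the axis, tilt under 0.25 rad), clear of the cover (value of joint cover between 0.665 and 0.905 rad and velocity of joint cover between -0.08 and 0.08 rad/s and (contact force between cover and the fingers above 0.5 N or contact force between cover and the arm above 0.5 N) and contact force between cover and key below 0.1 N and horizontal distance between key_tip and lock_mouth below 0.004 m and z of key_tip in the frame of lock_mouth below -0.012 m and angle between key_grip's own z axis and vertical below 0.25 rad and value of joint lock above 1 rad and contact force between key and the fingers below 0.1 N and contact force between key and the arm below 0.1 N); the arm keeps its last pose, push and grip.
It fails at once if a bystander (jar, bottle, rack, carton, beaker or screwdriver) is moved by more than 30 mm (distance of any of jar, bottle, tube_rack, carton, beaker, screwdriver_mid from where it was at the start of the episode above 0.03 m).
It also fails if it takes over 58 s, if anything falls off the work surface, if the arm or the gripper's body presses on something with over 40 N, if the wrist force passes 120 N, or if a joint passes its speed limit or range.

## Working session

There is one attempt and no reset: what is moved stays moved. The work goes in short steps, Python scripts to look and compute and a shell command to move; the robot and the scene stay as the last step left them, time stands still between calls to the robot, and variables do not carry over. Pictures are saved under pics/ and viewed, and the job is handed in when it is done.

```bash
ls; mkdir -p pics; python3 - <<'E'
from workcell import r
import cv2,numpy as np
s=r.sense(); print({k:np.round(v,3).tolist() for k,v in s.items()})
for n in("scene","top","wrist"):
    c=r.capture(n); cv2.imwrite(f"pics/{n}0.png",c["color"]); np.save(f"pics/{n}0.npy",c,allow_pickle=True)
    print(n,c["fx"],c["fy"],c["cx"],c["cy"],c["distortion"],np.round(c["world_to_cam"],3).tolist())
E
```

```text
pics
{'clock': 0.0, 'q': [-1.306, 0.308, 1.508, 0.0, 1.328, -0.074], 'joint_velocities': [0.0, 0.0, 0.0, -0.0, 0.0, -0.001], 'tau': [0.002, -45.755, -25.192, 0.0, 0.013, -0.0], 'eef_pos': [190.376, -541.85, 230.379], 'orientation': [[0.943, 0.331, -0.001], [0.331, -0.943, 0.002], [0.0, -0.002, -1.0]], 'contact_force': [0.426, -0.216, 0.04], 'torque': [0.003, -0.009, 0.04], 'opening': 1.0}
scene 458.3784675701791 458.3784675701791 318.677753182237 197.8014386586045 [0.04354935 0.         0.         0.         0.        ] [[0.371, 0.929, -0.012, -159.953], [0.507, -0.214, -0.835, -170.283], [-0.778, 0.303, -0.55, 1932.236], [0.0, 0.0, 0.0, 1.0]]
top 415.85430345178906 415.85430345178906 316.39641801613016 206.9932377115615 [-0.11060656  0.          0.          0.          0.        ] [[-0.077, -0.997, -0.001, 4.117], [-0.977, 0.076, -0.2, 548.857], [0.2, -0.014, -0.98, 1276.64], [0.0, 0.0, 0.0, 1.0]]
wrist 312.85542128762705 312.85542128762705 318.03364333254734 198.90281123260442 [-0.041812  0.        0.        0.        0.      ] [[0.333, -0.943, -0.002, -574.12], [-0.899, -0.318, 0.301, -39.891], [-0.285, -0.099, -0.954, 378.557], [0.0, 0.0, 0.0, 1.0]]
```

View pics/scene0.png

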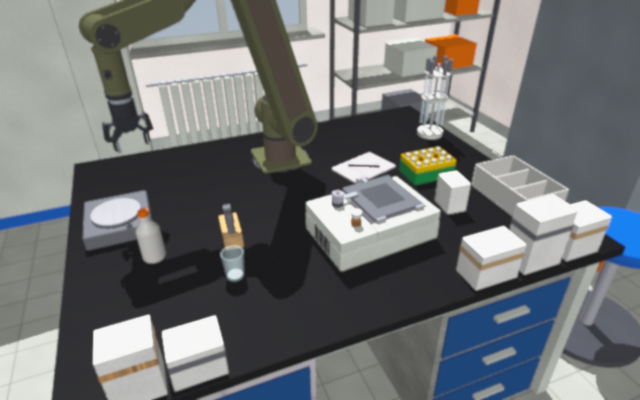

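View pics/top0.png

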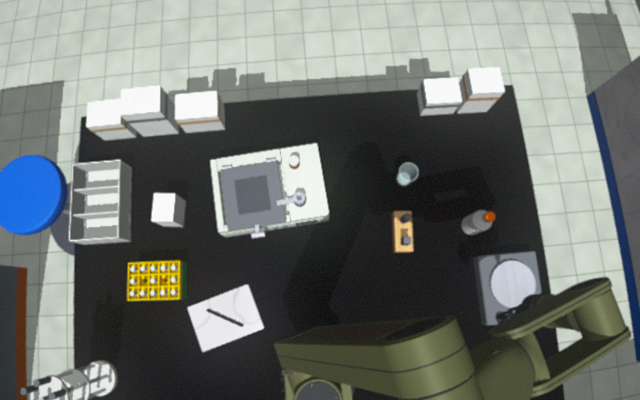

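View pics/wrist0.png

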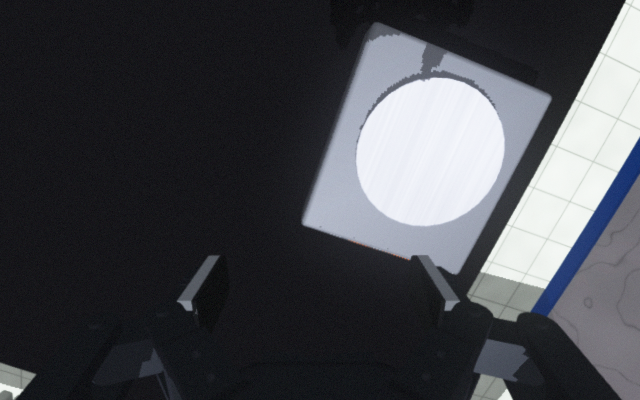

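The scene shows the stand at about (403,231) in the top view, the heater at (268,190), the lock at (298,198) and the handle at (258,232). I'll zoom in next.

```bash
cat > h.py <<'E'
from workcell import r
import cv2,numpy as np
def K(c): return np.array([[c["fx"],0,c["cx"]],[0,c["fy"],c["cy"]],[0,0,1.]])
def ray(c,uv):
    p=cv2.undistortPoints(np.array([[uv]],float),K(c),np.array(c["distortion"],float))[0,0]
    M=np.array(c["world_to_cam"]);R=M[:3,:3];o=-R.T@M[:3,3]
    d=R.T@np.array([p[0],p[1],1]);return o,d/np.linalg.norm(d)
def plane(c,uv,z):
    o,d=ray(c,uv);return o+d*(z-o[2])/d[2]
def proj(c,P):
    M=np.array(c["world_to_cam"]);R=cv2.Rodrigues(M[:3,:3])[0]
    return cv2.projectPoints(np.atleast_2d(P).astype(float),R,M[:3,3],K(c),np.array(c["distortion"],float))[0][:,0]
def tri(obs):
    A=np.zeros((3,3));b=np.zeros(3)
    for c,uv in obs:
        o,d=ray(c,uv);Q=np.eye(3)-np.outer(d,d);A+=Q;b+=Q@o
    return np.linalg.solve(A,b)
def load(n): return np.load(f"pics/{n}.npy",allow_pickle=True).item()
def snap(cam,n):
    c=r.capture(cam);cv2.imwrite(f"pics/{n}.png",c["color"]);np.save(f"pics/{n}.npy",c,allow_pickle=True);return c
def zoom(c,x0,y0,w,h,s,n): cv2.imwrite(f"pics/{n}.png",cv2.resize(c["color"][y0:y0+h,x0:x0+w],None,fx=s,fy=s,interpolation=cv2.INTER_CUBIC))
E
python3 - <<'E'
from h import *
t=load("top0");zoom(t,205,135,135,110,5.5,"zt1");zoom(t,370,150,70,110,5.4,"zt2")
s=load("scene0");zoom(s,200,190,80,80,7,"zs2");zoom(s,300,165,150,100,5.3,"zs1")
for n,uv,z in(("stand",(403,231),44),("bottle",(480,222),85),("rack",(155,281),80),("beaker",(407,172),85),("jar",(294,158),155),("lock",(298,198),152),("handle",(258,232),118)):
    print(n,plane(t,uv,z).round())
E
```

```text
stand [ 450. -310.   44.]
bottle [ 453. -550.   85.]
rack [348. 479.  80.]
beaker [ 633. -336.   85.]
jar [684.  19. 155.]
lock [559.  16. 152.]
handle [472. 144. 118.]
```

View pics/zt1.png

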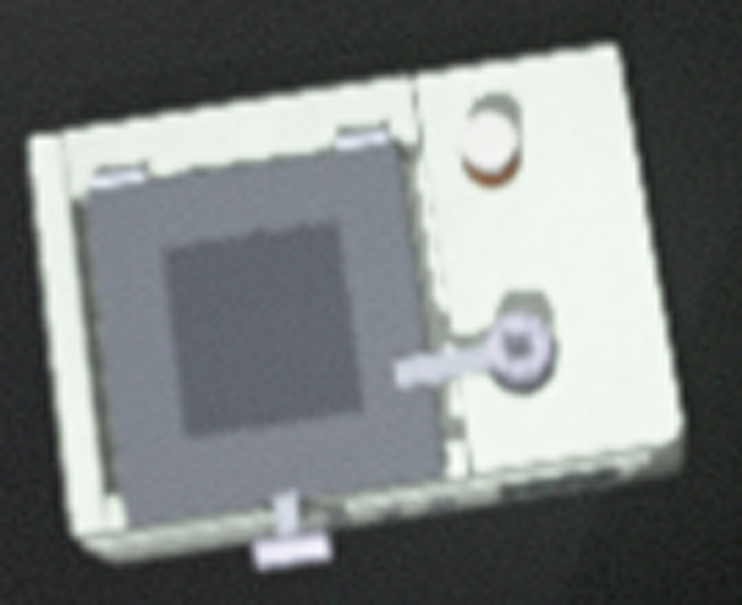

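View pics/zt2.png

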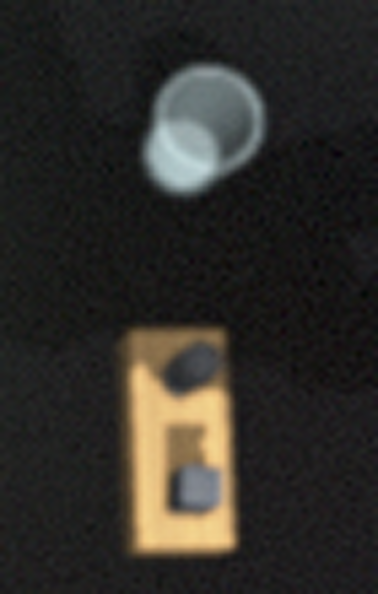

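View pics/zs2.png

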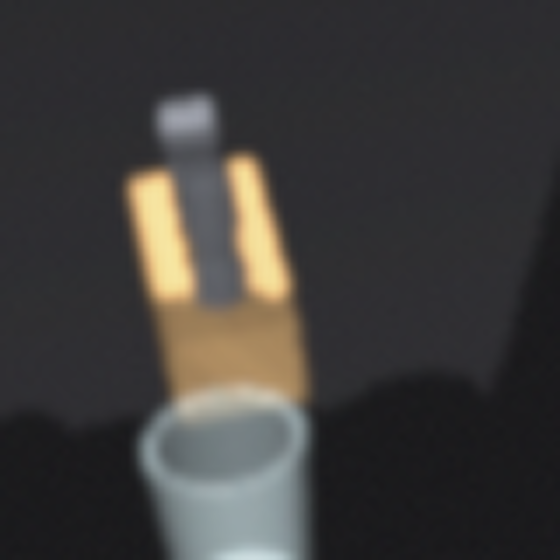

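View pics/zs1.png

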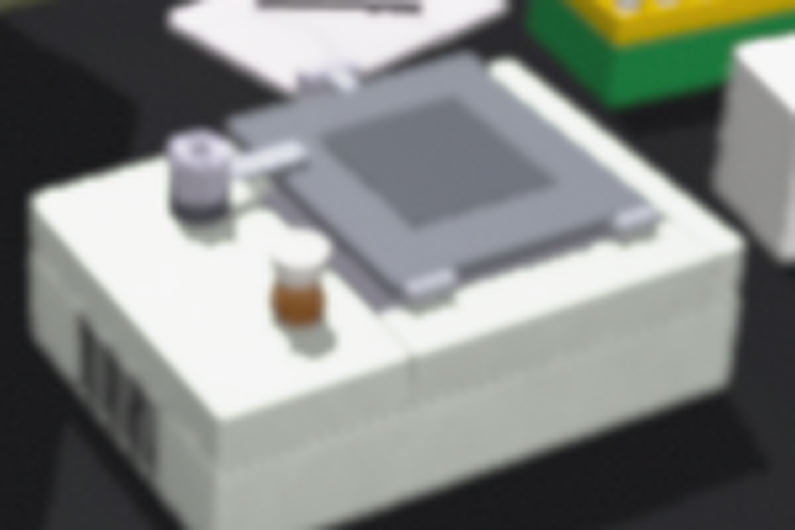

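```bash
python3 - <<'E'
from h import *
t=load("top0");s=load("scene0");w=load("wrist0")
M=np.array(w["world_to_cam"]);st=r.sense();R=np.array(st["orientation"]);p=np.array(st["eef_pos"])
o=-M[:3,:3].T@M[:3,3];print("cam in tool",R.T@(o-p),"fwd",R.T@M[2,:3])
z2=lambda u,v:(370+u/5.4,150+v/5.4)
z1=lambda u,v:(205+u/5.5,135+v/5.5)
k=plane(t,z2(203,483),96);print("key top",k)
for a in((128,330),(225,328),(237,552),(132,552)):print("stand",plane(t,z2(*a),44).round(1))
# scene key: front-top centre
print("keytri",tri([(t,z2(203,483)),(s,(200+187/7,190+108/7))]))
L=plane(t,z1(519,346),152);print("lock",L); H=plane(t,z1(292,549),124);print("handle",H)
T=plane(t,z1(398,375),129);print("tongue end",T, np.degrees(np.arctan2(*(T-L)[1::-1])))
hl=plane(t,z1(255,556),127);hr=plane(t,z1(330,545),127);print("handle ends",hl,hr)
for a in((27,135),(615,43)):print("deck far",plane(t,z1(*a),110))
print("jar",plane(t,z1(490,140),155),"front corners",plane(t,z1(70,535),110),plane(t,z1(685,430),110))
E
```

```text
cam in tool [ 7.70762509e+01 -4.41688193e-02 -1.41407668e+02] fwd [-3.01436914e-01  5.10329511e-04  9.53485986e-01]
key top [ 416.09726007 -309.27927884   96.        ]
stand [ 516.9 -286.9   44. ]
stand [ 513.6 -345.6   44. ]
stand [ 379.3 -336.6   44. ]
stand [ 384.5 -274.4   44. ]
keytri [ 415.9501458  -308.15222115   98.57275312]
lock [559.34856904  11.53613059 152.        ]
handle [462.10116071 143.79533807 124.        ]
tongue end [553.47914677  79.80935377 129.        ] 94.91361436372709
handle ends [459.34531192 163.78816595 127.        ] [462.28918187 122.562921   127.        ]
deck far [715.80937666 287.46220912 110.        ]
deck far [743.89398519 -54.95643157 110.        ]
jar [676.18586623  19.44423846 155.        ] front corners [481.21359356 268.9008511  110.        ] [514.03052817 -76.18523805 110.        ]
```

```bash
python3 -m creep '[{"travel":[0.4,-0.2,0],"twist":[0,0,0.3]},{"travel":[1.2,-0.6,0.1],"twist":[0,0,0.9]},{"travel":[2.1,-1.05,0.2],"twist":[0,0,1.5]},{"travel":[3.0,-1.5,0.3],"twist":[0,0,2.1]},{"travel":[3.9,-1.95,0.4],"twist":[0,0,2.7]},{"travel":[4.8,-2.4,0.5],"twist":[0,0,3.3]},{"travel":[5.7,-2.85,0.6],"twist":[0,0,3.9]},{"travel":[6.5,-3.25,0.7],"twist":[0,0,4.4]},{"travel":[7.05,-3.53,0.8],"twist":[0,0,4.7]},{"travel":[7.25,-3.64,0.85],"twist":[0,0,4.76]},{"travel":[7.25,-3.64,0.85],"twist":[0,0,4.76]},{"travel":[7.25,-3.64,0.85],"twist":[0,0,4.76]}]'
python3 - <<'E'
from h import *
snap("wrist","w1"); s=r.sense();print(s["clock"],s["eef_pos"],s["q"])
E
```

```text
clock: 1.15
eef_pos: [415.4, -308.6, 196.6]
orientation: [[0.997, -0.076, -0.002], [-0.076, -0.997, 0.001], [-0.002, -0.001, -1.0]]
contact_force: [-0.3, -0.3, 0.0]
opening: 1.004
1.2 [ 415.1088612  -309.21984704  196.83294397] [-7.21754929e-01  2.58423129e-01  1.67306353e+00 -1.47892535e-04
  1.21163789e+00  9.26145592e-01]
```

View pics/w1.png

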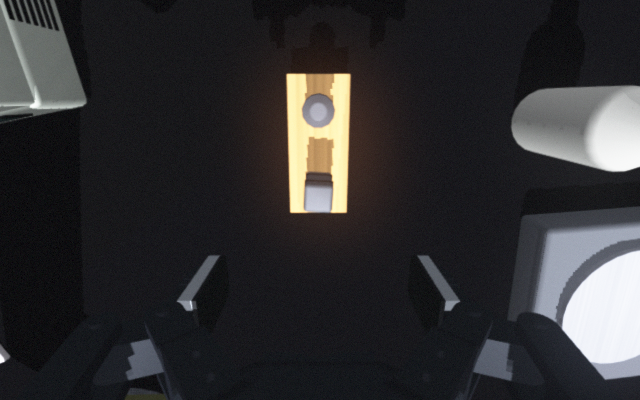

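```bash
python3 - <<'E'
from h import *
c=load("w1");zoom(c,270,60,100,170,4.7/1.35,"zw1")
g=cv2.cvtColor(c["color"],cv2.COLOR_BGR2HSV)
m=((g[...,2]>100)&(g[...,1]<70)).astype(np.uint8)
m[:165]=0;m[225:]=0;m[:,:285]=0;m[:,355:]=0
cs,_=cv2.findContours(m,0,2)
for k in cs:
    if cv2.contourArea(k)>50: 
        rc=cv2.minAreaRect(k);print(rc)
        b=cv2.boxPoints(rc);P=[plane(c,q,96)[:2].round(1) for q in b];print(P,np.mean(P,0))
m=((g[...,1]>90)&(g[...,2]>90)).astype(np.uint8);m=cv2.morphologyEx(m,cv2.MORPH_CLOSE,np.ones((15,15)))
cs,_=cv2.findContours(m,0,2);k=max(cs,key=cv2.contourArea);b=cv2.boxPoints(cv2.minAreaRect(k));print([plane(c,q,44)[:2].round(1) for q in b])
E
```

```text
((318.0, 198.5), (27.0, 28.0), 90.0)
[array([ 428.2, -298.3]), array([ 426.6, -320.7]), array([ 403.7, -319.3]), array([ 405.3, -296.3])] [ 415.95 -308.65]
((337.5, 188.0), (46.0, 11.0), 90.0)
[array([ 442.8, -321.7]), array([ 442.2, -330.3]), array([ 403.9, -328.4]), array([ 404.5, -319.4])] [ 423.35 -324.95]
((295.49932861328125, 187.974365234375), (46.21558380126953, 10.124876976013184), 88.53119659423828)
[array([ 445.3, -288.7]), array([ 444.9, -296.6]), array([ 406.4, -294.1]), array([ 406.8, -285.8])] [ 425.85 -291.3 ]
[array([ 517.3, -287.9]), array([ 513.2, -344. ]), array([ 382.2, -338.2]), array([ 386.9, -274.3])]
```

View pics/zw1.png

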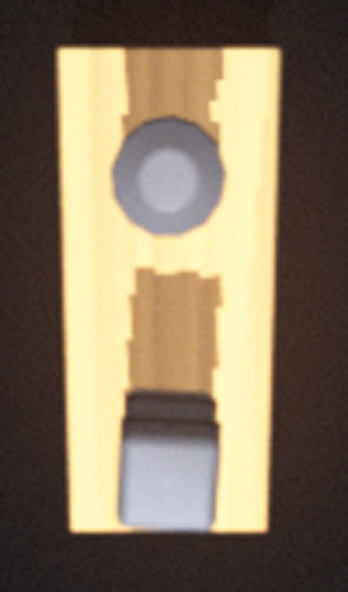

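```bash
python3 -m creep '[{"travel":[0.02,-0.015,0.4],"twist":[0,0,0]},{"travel":[0.02,-0.015,1.1],"twist":[0,0,0]},{"travel":[0.02,-0.015,1.8],"twist":[0,0,0]},{"travel":[0.02,-0.015,2.5],"twist":[0,0,0]},{"travel":[0.02,-0.015,3.1],"twist":[0,0,0]},{"travel":[0.02,-0.015,3.4],"twist":[0,0,0]},{"travel":[0.02,-0.015,3.54],"twist":[0,0,0]},{"travel":[0.02,-0.015,3.54],"twist":[0,0,0]}]' 60
python3 -m creep '[{"travel":[0,0,0],"twist":[0,0,0]},{"travel":[0,0,0],"twist":[0,0,0]},{"travel":[0,0,0],"twist":[0,0,0]},{"travel":[0,0,0],"twist":[0,0,0]},{"travel":[0,0,0],"twist":[0,0,0]},{"travel":[0,0,0],"twist":[0,0,0]},{"travel":[0,0,0],"twist":[0,0,0]},{"travel":[0,0,0],"twist":[0,0,0]}]' 10 80
```

```text
clock: 1.87
eef_pos: [414.3, -309.4, 54.1]
orientation: [[0.997, -0.079, -0.003], [-0.079, -0.997, 0.002], [-0.003, -0.002, -1.0]]
contact_force: [-0.3, -0.1, 0.2]
opening: 0.703
clock: 2.53
eef_pos: [414.8, -309.5, 55.4]
orientation: [[0.997, -0.079, -0.002], [-0.079, -0.997, 0.001], [-0.002, -0.001, -1.0]]
contact_force: [-0.1, 2.5, 7.4]
opening: 0.269
```

```bash
python3 -m creep '[{"travel":[0,0,-0.3],"twist":[0,0,0]},{"travel":[0,0,-0.9],"twist":[0,0,0]},{"travel":[0,0,-1.7],"twist":[0,0,0]},{"travel":[0,0,-2.6],"twist":[0,0,0]},{"travel":[0.1,-0.2,-3.5],"twist":[0,0,0]},{"travel":[0.2,-0.7,-4.2],"twist":[0,0,-0.1]},{"travel":[0.4,-1.4,-4.7],"twist":[0,0,-0.3]},{"travel":[0.6,-2.3,-4.87],"twist":[0,0,-0.6]},{"travel":[0.8,-3.3,-4.87],"twist":[0,0,-0.9]},{"travel":[1.0,-4.3,-4.87],"twist":[0,0,-1.2]},{"travel":[1.15,-5.3,-4.87],"twist":[0,0,-1.4]},{"travel":[1.3,-6.3,-4.87],"twist":[0,0,-1.6]},{"travel":[1.4,-7.2,-4.87],"twist":[0,0,-1.75]},{"travel":[1.49,-7.8,-4.87],"twist":[0,0,-1.88]},{"travel":[1.49,-8.1,-4.87],"twist":[0,0,-1.88]},{"travel":[1.49,-8.15,-4.87],"twist":[0,0,-1.88]},{"travel":[1.49,-8.15,-4.87],"twist":[0,0,-1.88]},{"travel":[1.49,-8.15,-4.87],"twist":[0,0,-1.88]}]'
python3 - <<'E'
from h import *
c=snap("wrist","w2"); s=r.sense();print(s["clock"],s["eef_pos"],s["q"],s["contact_force"])
zoom(c,220,60,220,180,3.3,"zw2")
E
```

```text
clock: 4.03
eef_pos: [499.9, 9.5, 250.4]
orientation: [[0.996, 0.085, -0.002], [0.085, -0.996, -0.0], [-0.002, -0.0, -1.0]]
contact_force: [0.1, -0.5, -1.0]
opening: 0.273
4.0833 [499.89091782   9.22038264 250.39950217] [-6.61159953e-02  1.87682486e-01  1.62483447e+00  7.47344841e-05
  1.33119020e+00  1.42045895e+00] [ 0.21012788  0.43570128 -1.7434121 ]
```

View pics/w2.png

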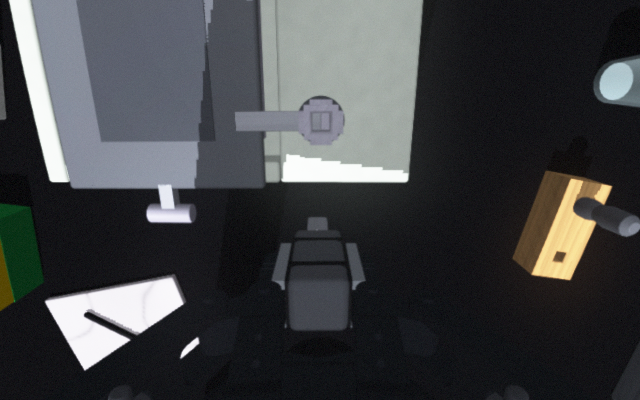

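View pics/zw2.png

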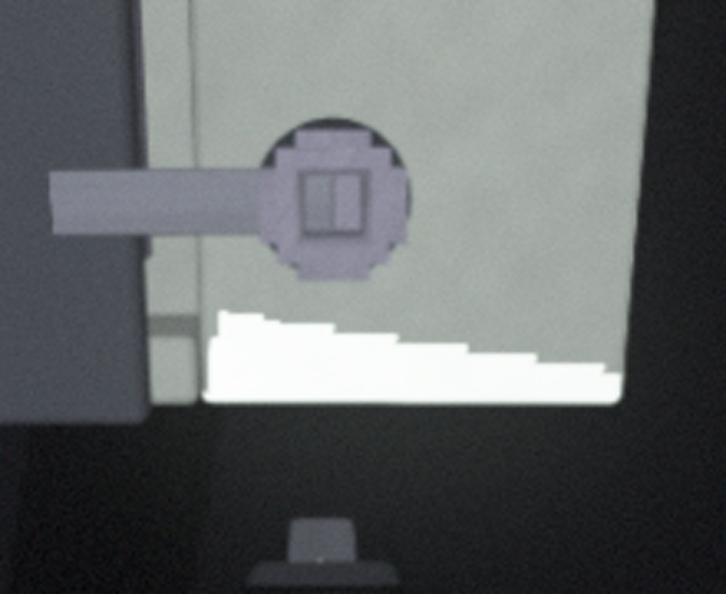

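```bash
python3 - <<'E'
from h import *
c=load("w2");p=np.array([499.9,9.3,250.4]);R=np.array([[.996,.085,-.002],[.085,-.996,0],[-.002,0,-1]])
for z in(47,43,11,-41):
  h={47:4.5,43:6,11:12,-41:12}[z]
  print(z,[proj(c,p+R@np.array([a,b,z]))[0].round(1) for a,b in((h,-h),(h,h),(-h,-h),(-h,h))])
L=plane(c,(321.2,121.2),152);print("lock",L,"in tool",R.T@(L-p))
for u in((299,168),(369,168),(369,237),(299,237)):print(R.T@(plane(c,(220+u[0]/3.3,60+u[1]/3.3),152)-p))
a=plane(c,(150,215),127);b=plane(c,(195,213),127);print("handle",plane(c,(171.5,214),125),a,b)
zoom(c,260,205,120,135,4.4,"zw2b"); zoom(c,130,170,90,70,8,"zw2c")
E
```

```text
47 [array([311.1, 218. ]), array([325.1, 218.1]), array([311.2, 230.9]), array([325. , 230.9])]
43 [array([308.6, 218.1]), array([327.6, 218.1]), array([308.7, 235.5]), array([327.4, 235.6])]
11 [array([295.4, 229.3]), array([340.9, 229.3]), array([296.3, 269.4]), array([339.8, 269.5])]
-41 [array([285.8, 284.5]), array([350.6, 284.6]), array([287.7, 336.9]), array([348.4, 337. ])]
lock [561.7758903   12.36309703 152.        ] in tool [62.08554999  2.20860603 98.27624822]
[69.51971549 -5.66629946 98.26276786]
[69.55143408 10.03306832 98.26003371]
[54.28230334 10.25054141 98.29043593]
[54.2507241  -5.74159431 98.29321961]
handle [466.1513265  141.37791006 125.        ] [464.20969459 160.49367805 127.        ] [469.88365224 118.76703977 127.        ]
```

View pics/zw2b.png

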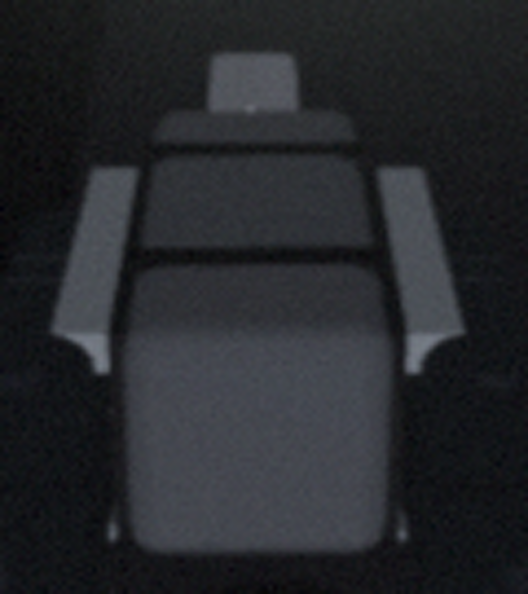

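View pics/zw2c.png

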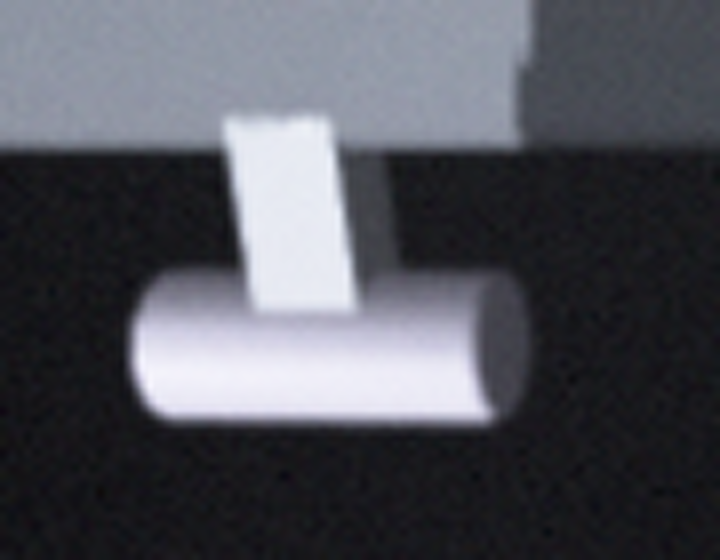

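```bash
python3 -m creep '[{"travel":[0.3,0.01,0],"twist":[0,0,0]},{"travel":[0.8,0.03,0.1],"twist":[0,0,0]},{"travel":[1.2,0.05,0.4],"twist":[0,0,0]},{"travel":[1.45,0.058,0.8],"twist":[0,0,0]},{"travel":[1.525,0.058,1.0],"twist":[0,0,0]},{"travel":[1.525,0.058,1.08],"twist":[0,0,0]},{"travel":[1.525,0.058,1.08],"twist":[0,0,0]},{"travel":[1.525,0.058,1.08],"twist":[0,0,0]}]'
python3 - <<'E'
from h import *
c=snap("wrist","w3"); s=r.sense();print(s["clock"],s["eef_pos"],s["contact_force"])
zoom(c,250,130,140,120,5,"zw3")
c=snap("scene","s3");zoom(c,320,130,70,100,6,"zs3")
E
```

```text
clock: 4.75
eef_pos: [560.2, 11.6, 207.2]
orientation: [[0.997, 0.083, -0.003], [0.083, -0.997, 0.0], [-0.003, -0.0, -1.0]]
contact_force: [0.4, 0.8, -2.0]
opening: 0.274
4.8 [560.51873797  11.69992677 207.62652269] [-0.16805037 -0.09543355 -0.73217692]
```

View pics/zw3.png

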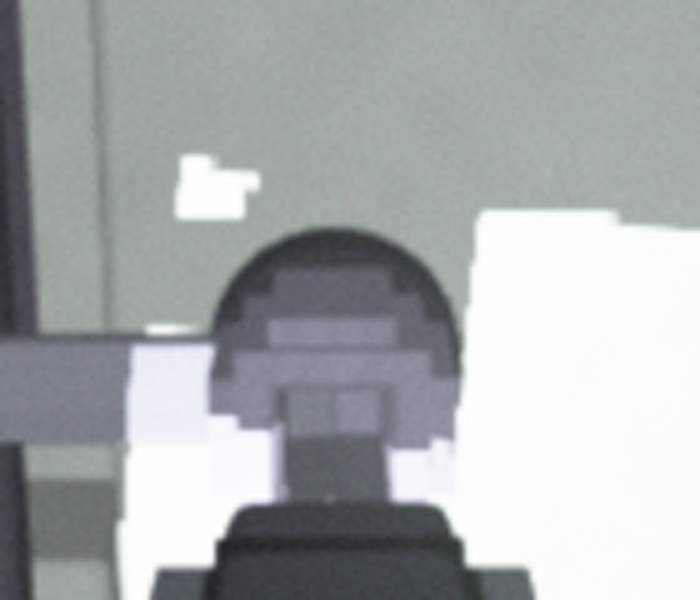

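View pics/zs3.png

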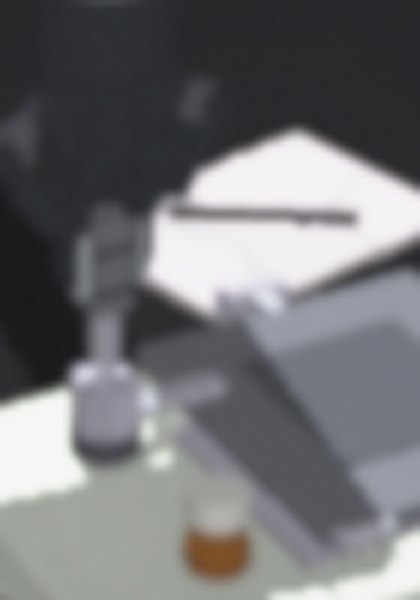

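```bash
python3 - <<'E'
from h import *
c=load("w3");p=np.array([560.4,11.65,207.5]);R=np.array([[.997,.083,-.003],[.083,-.997,0],[-.003,0,-1]])
q=lambda u,v,z:(R.T@(plane(c,(250+u/5,130+v/5),z)-p)).round(2)
print("far edge",q(334,385,152),"left",q(278,410,152),q(390,410,152))
print("shank tip edge",q(336,437,160.4),q(336,437,164.4),"sides",q(284,450,164.4),q(388,450,164.4))
E
```

```text
far edge [ 9.12 -0.61 55.47] left [ 5.57 -8.09 55.49] [ 5.6   6.88 55.48]
shank tip edge [ 4.94 -0.31 47.09] [ 6.47 -0.3  43.08] sides [ 4.7  -6.87 43.09] [ 4.73  6.27 43.08]
```

```bash
python3 -m creep '[{"travel":[0.015,-0.007,0.1],"twist":[0,0,0]},{"travel":[0.015,-0.007,0.2],"twist":[0,0,0]},{"travel":[0.015,-0.007,0.3],"twist":[0,0,0]},{"travel":[0.015,-0.007,0.38],"twist":[0,0,0]},{"travel":[0.015,-0.007,0.45],"twist":[0,0,0]}]'
python3 -m creep '[{"travel":[0,0,0.08],"twist":[0,0,0]},{"travel":[0,0,0.16],"twist":[0,0,0]},{"travel":[0,0,0.22],"twist":[0,0,0]},{"travel":[0,0,0.27],"twist":[0,0,0]},{"travel":[0,0,0.27],"twist":[0,0,0]}]'
```

```text
clock: 5.27
eef_pos: [560.9, 12.2, 189.4]
orientation: [[0.996, 0.084, -0.002], [0.084, -0.996, 0.0], [-0.002, -0.0, -1.0]]
contact_force: [0.0, -0.6, -0.5]
opening: 0.274
clock: 5.68
eef_pos: [560.8, 12.2, 179.3]
orientation: [[0.996, 0.084, -0.002], [0.084, -0.996, 0.0], [-0.002, -0.0, -1.0]]
contact_force: [-1.4, 0.4, 2.3]
opening: 0.272
```

```bash
python3 -m creep '[{"travel":[0,0,0],"twist":[0,0,-0.5]},{"travel":[0,0,0],"twist":[0,0,-1.4]},{"travel":[0,0,0],"twist":[0,0,-2.4]},{"travel":[0,0,0],"twist":[0,0,-3.4]},{"travel":[0,0.01,0],"twist":[0,0,-4.4]},{"travel":[0,0.01,0],"twist":[0,0,-5.4]},{"travel":[0.005,0.015,0],"twist":[0,0,-6.4]},{"travel":[0.005,0.015,0],"twist":[0,0,-7.4]},{"travel":[0.01,0.015,0],"twist":[0,0,-8.4]},{"travel":[0.01,0.02,0],"twist":[0,0,-9.4]},{"travel":[0.01,0.02,0],"twist":[0,0,-10.4]},{"travel":[0.01,0.02,0],"twist":[0,0,-11.4]},{"travel":[0.015,0.02,0],"twist":[0,0,-12.4]},{"travel":[0.015,0.02,0],"twist":[0,0,-13.2]},{"travel":[0.015,0.02,0],"twist":[0,0,-14]},{"travel":[0.015,0.02,0],"twist":[0,0,-14]}]'
python3 - <<'E'
from h import *
s=r.sense();print(s["q"],s["torque"])
c=snap("top","t4");zoom(c,205,135,135,110,5.5,"zt4")
c=snap("wrist","w4")
E
```

```text
clock: 7.02
eef_pos: [561.3, 12.1, 179.3]
orientation: [[0.26, 0.965, -0.002], [0.965, -0.26, 0.001], [0.001, -0.002, -1.0]]
contact_force: [-0.4, 1.6, -0.0]
opening: 0.269
[-5.44269432e-02  3.33565501e-01  1.60744858e+00  1.22434889e-03
  1.20244106e+00  2.08652348e-01] [ 0.39461917  0.13586111 -0.05060712]
```

View pics/w4.png

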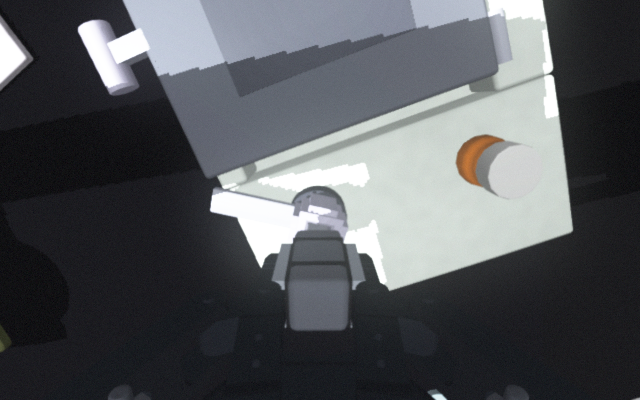

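View pics/zt4.png

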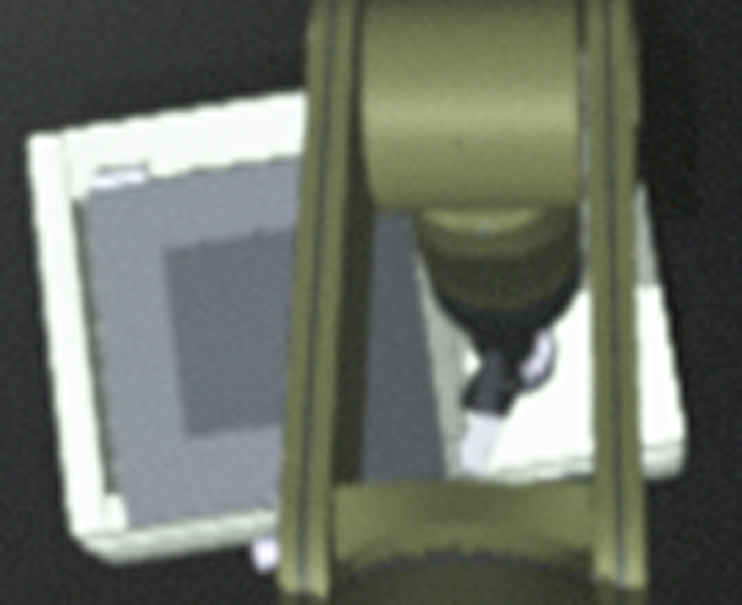

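The tongue has swung to the front. It trails the gripper by about 0.15–0.2 rad, which matches the key's play. I'll keep turning to the stop.

```bash
python3 -m creep '[{"travel":[0,0,0],"twist":[0,0,-0.6]},{"travel":[0,0,0],"twist":[0,0,-1.3]},{"travel":[0,0,0],"twist":[0,0,-2]},{"travel":[0,0,0],"twist":[0,0,-2.6]},{"travel":[0,0,0],"twist":[0,0,-3]},{"travel":[0,0,0],"twist":[0,0,-3]}]'
python3 - <<'E'
from h import *
s=r.sense();print(s["torque"]);snap("wrist","w5")
E
```

```text
clock: 7.62
eef_pos: [561.5, 12.2, 179.3]
orientation: [[0.006, 1.0, -0.001], [1.0, -0.006, 0.001], [0.001, -0.001, -1.0]]
contact_force: [0.5, 0.8, -0.0]
opening: 0.271
[ 0.32172592  0.03552094 -0.04034244]
```

View pics/w5.png

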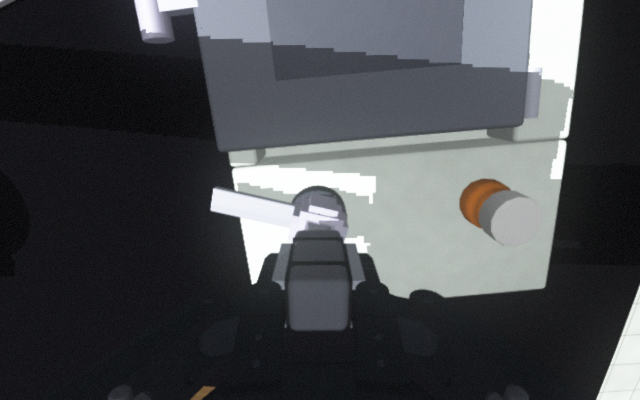

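```bash
python3 -m creep '[{"travel":[0,0,0],"twist":[0,0,-0.5]},{"travel":[0,0,0],"twist":[0,0,-0.9]},{"travel":[0,0,0],"twist":[0,0,-0.9]},{"travel":[0,0,0],"twist":[0,0,-0.9]}]'
python3 - <<'E'
from h import *
s=r.sense();print(s["torque"],s["q"]);c=snap("wrist","w6");p=s["eef_pos"]
for n in("w5","w6"):
    zoom(load(n),190,150,200,140,4,"z"+n)
E
```

```text
clock: 8.0
eef_pos: [561.5, 12.3, 179.3]
orientation: [[-0.069, 0.998, -0.001], [0.998, 0.069, 0.002], [0.002, -0.001, -1.0]]
contact_force: [0.0, 1.4, -0.2]
opening: 0.272
[ 0.31828852  0.10475912 -0.15412916] [-0.05427854  0.33364496  1.60734557  0.00164028  1.20216469 -0.12373212]
```

View pics/zw6.png

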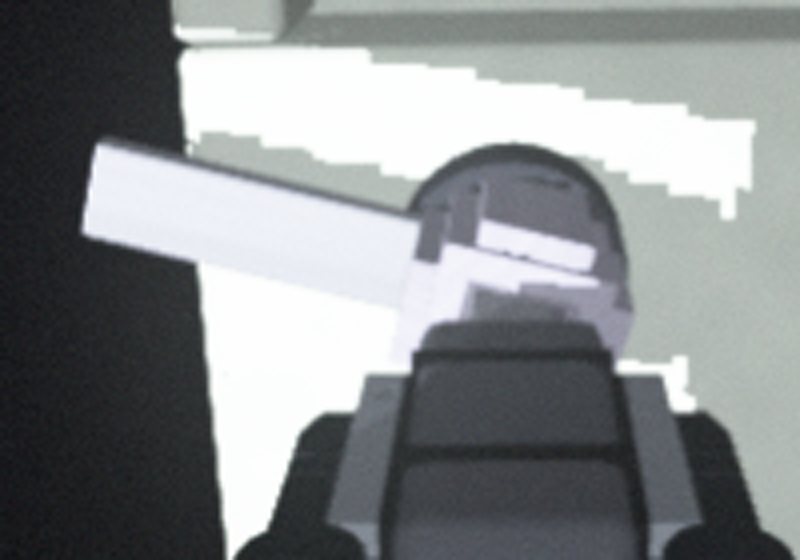

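```bash
python3 -m creep '[{"travel":[0,0,0],"twist":[0,0,0.6]},{"travel":[0,0,0],"twist":[0,0,1.2]},{"travel":[0,0,0],"twist":[0,0,1.2]}]'
python3 -m creep '[{"travel":[0,0,0],"twist":[0,0,0]},{"travel":[0,0,0],"twist":[0,0,0]},{"travel":[0,0,0],"twist":[0,0,0]},{"travel":[0,0,0],"twist":[0,0,0]},{"travel":[0,0,0],"twist":[0,0,0]},{"travel":[0,0,0],"twist":[0,0,0]},{"travel":[0,0,0],"twist":[0,0,0]}]' 60
python3 - <<'E'
from h import *
c=snap("wrist","w7");zoom(c,190,150,260,200,3,"zw7")
E
```

```text
clock: 8.3
eef_pos: [561.6, 12.0, 179.3]
orientation: [[0.038, 0.999, -0.001], [0.999, -0.038, 0.001], [0.001, -0.001, -1.0]]
contact_force: [-0.1, 1.0, -0.3]
opening: 0.271
clock: 8.88
eef_pos: [561.6, 12.0, 179.4]
orientation: [[0.038, 0.999, -0.001], [0.999, -0.038, 0.001], [0.001, -0.001, -1.0]]
contact_force: [0.1, -0.2, -0.3]
opening: 0.698
```

View pics/zw7.png

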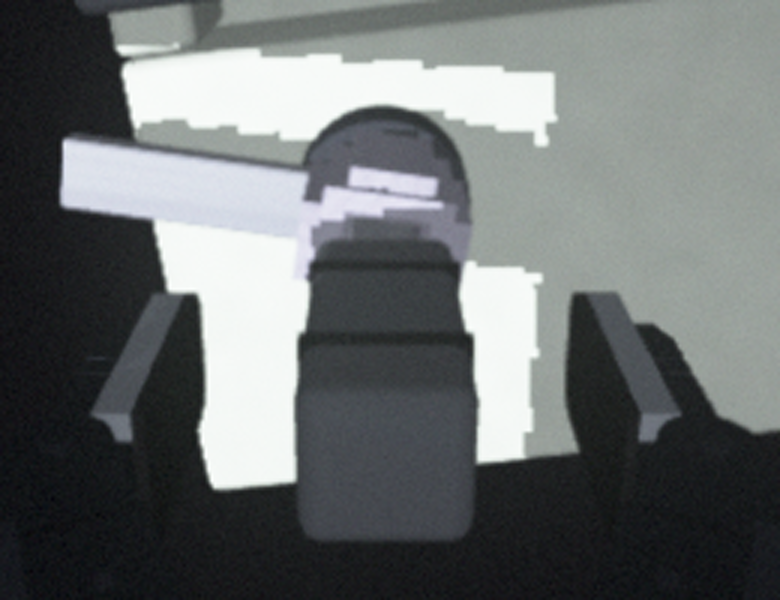

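```bash
python3 -m creep '[{"travel":[0,0,-0.2],"twist":[0,0,0]},{"travel":[0,0,-0.5],"twist":[0,0,0]},{"travel":[0,0,-1.0],"twist":[0,0,0]},{"travel":[0,0,-1.6],"twist":[0,0,0]},{"travel":[0,0,-2.3],"twist":[0,0,0]},{"travel":[0,0,-2.8],"twist":[0,0,0]},{"travel":[0.3,-0.2,-2.9],"twist":[0,0,1]},{"travel":[0.8,-0.6,-2.9],"twist":[0,0,2.2]},{"travel":[1.4,-1.1,-2.8],"twist":[0,0,3.5]},{"travel":[2.0,-1.6,-2.6],"twist":[0,0,4.8]},{"travel":[2.5,-2.0,-2.3],"twist":[0,0,6.1]},{"travel":[2.9,-2.3,-2.0],"twist":[0,0,7.4]},{"travel":[3.14,-2.51,-1.6],"twist":[0,0,8.7]},{"travel":[3.14,-2.51,-1.3],"twist":[0,0,10]},{"travel":[3.14,-2.51,-1.1],"twist":[0,0,11.3]},{"travel":[3.14,-2.51,-1.02],"twist":[0,0,12.6]},{"travel":[3.14,-2.51,-1.02],"twist":[0,0,13.9]},{"travel":[3.14,-2.51,-1.02],"twist":[0,0,15.2]},{"travel":[3.14,-2.51,-1.02],"twist":[0,0,16.3]},{"travel":[3.14,-2.51,-1.02],"twist":[0,0,16.6]}]' 70
python3 -m creep '[{"travel":[0,0,0],"twist":[0,0,0]},{"travel":[0,0,0],"twist":[0,0,0]}]' 
python3 - <<'E'
from h import *
s=r.sense();print(s["eef_pos"]);c=snap("wrist","w8");zoom(c,260,130,120,100,6,"zw8")
c=snap("top","t8");zoom(c,205,135,135,110,5.5,"zt8");c=snap("scene","s8");zoom(c,300,130,150,110,5.3,"zs8")
E
```

```text
clock: 10.6
eef_pos: [466.2, 141.3, 221.0]
orientation: [[0.997, 0.08, -0.001], [0.08, -0.997, 0.001], [-0.0, -0.001, -1.0]]
contact_force: [0.0, 0.0, -0.2]
opening: 0.818
clock: 10.77
eef_pos: [466.5, 141.4, 221.7]
orientation: [[0.997, 0.081, 0.0], [0.081, -0.997, 0.001], [0.0, -0.001, -1.0]]
contact_force: [-0.4, 0.1, -0.4]
opening: 0.819
[466.4857115  141.42130823 221.67364045]
```

View pics/w8.png

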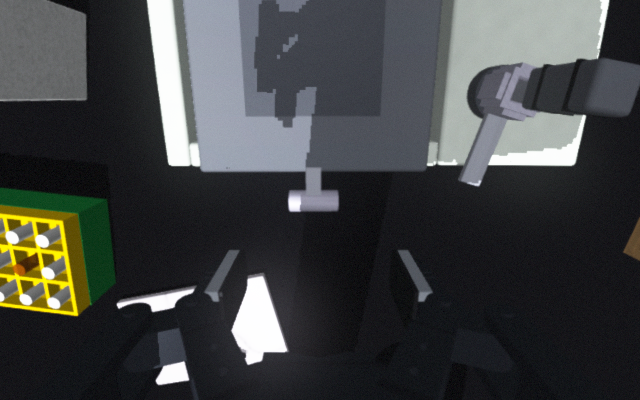

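View pics/zw8.png

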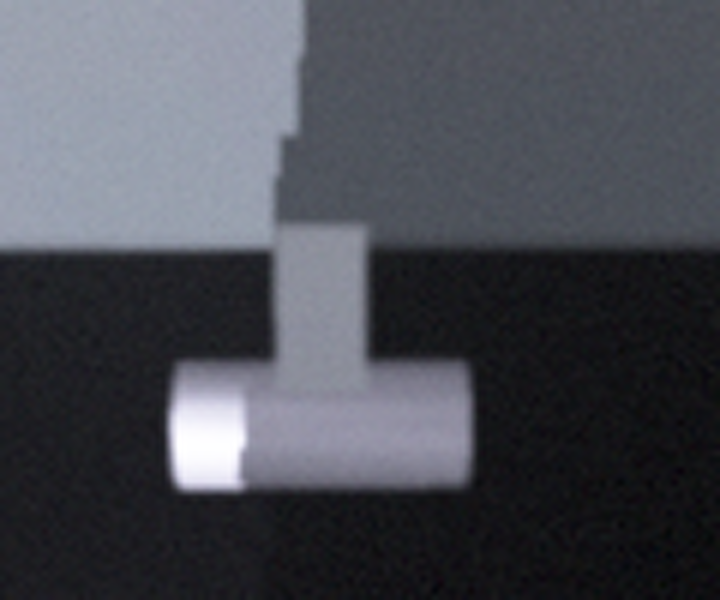

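View pics/zs8.png

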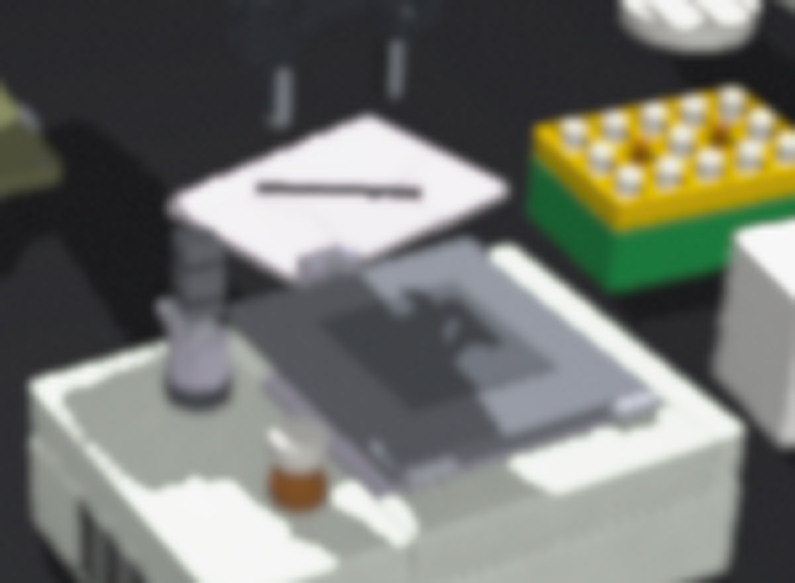

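View pics/zt8.png

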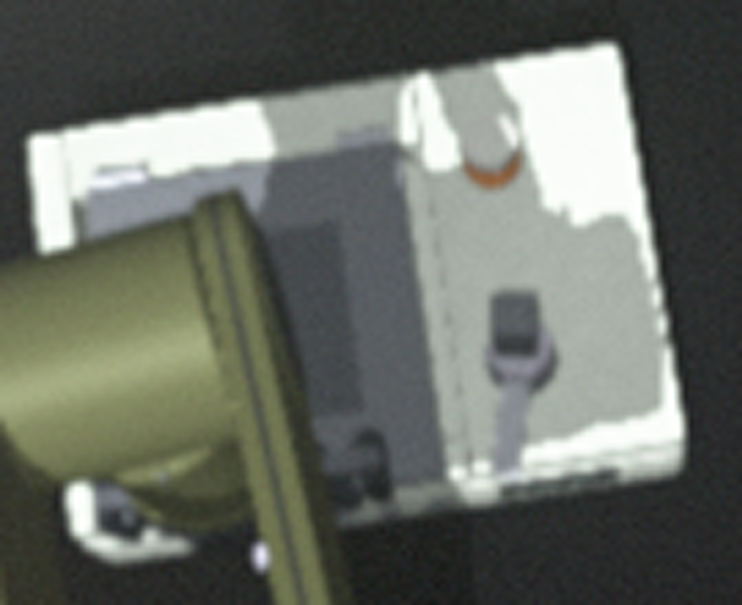

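```bash
python3 - <<'E'
from h import *
c=load("w8");s=r.sense();p=np.array(s["eef_pos"]);R=np.array(s["orientation"])
q=lambda u,v,z:(R.T@(plane(c,(260+u/6,130+v/6),z)-p)).round(2)
print(q(170,425,118),q(472,425,118),"c",q(321,425,118),"top edge",q(321,358,118),q(321,491,118),"cover edge",q(500,248,124),"stem",q(275,300,124),q(367,300,124))
print(plane(c,(260+321/6,130+425/6),118))
# key tilt: top vs base
E
```

```text
[ -1.96 -24.33 103.35] [ -1.86  17.13 103.3 ] c [ -1.91  -3.59 103.33] top edge [  7.65  -3.57 103.32] [-11.53  -3.61 103.33] cover edge [24.27 19.83 97.3 ] stem [17.24 -9.5  97.33] [17.27  2.57 97.32]
[464.13648797 144.92492238 118.        ]
```

```bash
python3 -m creep '[{"travel":[-0.048,-0.09,0.3],"twist":[0,0,0]},{"travel":[-0.048,-0.09,0.9],"twist":[0,0,0]},{"travel":[-0.048,-0.09,1.6],"twist":[0,0,0]},{"travel":[-0.048,-0.09,2.2],"twist":[0,0,0]},{"travel":[-0.048,-0.09,2.7],"twist":[0,0,0]},{"travel":[-0.048,-0.09,3.0],"twist":[0,0,0]},{"travel":[-0.048,-0.09,3.13],"twist":[0,0,0]},{"travel":[-0.048,-0.09,3.13],"twist":[0,0,0]}]'
python3 -m creep '[{"travel":[0,0,0],"twist":[0,0,0]},{"travel":[0,0,0],"twist":[0,0,0]},{"travel":[0,0,0],"twist":[0,0,0]},{"travel":[0,0,0],"twist":[0,0,0]},{"travel":[0,0,0],"twist":[0,0,0]},{"travel":[0,0,0],"twist":[0,0,0]},{"travel":[0,0,0],"twist":[0,0,0]}]' 30 50
python3 - <<'E'
from h import *
c=snap("wrist","w9")
E
```

```text
clock: 11.58
eef_pos: [463.2, 144.7, 95.0]
orientation: [[0.997, 0.081, -0.003], [0.081, -0.997, 0.001], [-0.003, -0.001, -1.0]]
contact_force: [1.0, -0.6, 0.4]
opening: 0.815
clock: 12.17
eef_pos: [464.1, 145.3, 96.2]
orientation: [[0.997, 0.081, -0.001], [0.081, -0.997, 0.002], [-0.0, -0.002, -1.0]]
contact_force: [-0.9, 2.7, 7.3]
opening: 0.458
```

View pics/w9.png

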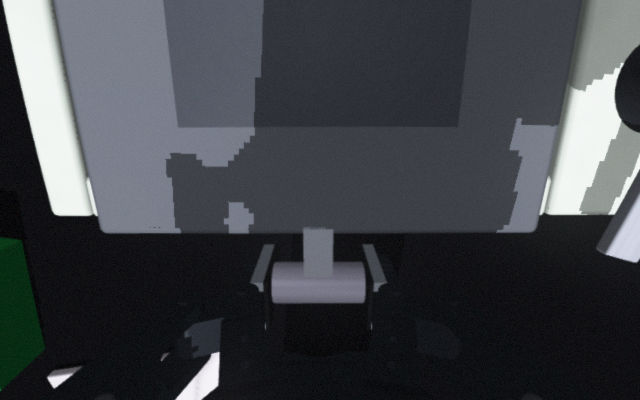

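```bash
python3 -m creep '[{"travel":[0.001,0,-0.1],"twist":[0,0,0]},{"travel":[0.005,0,-0.245],"twist":[0,0,0]},{"travel":[0.021,0,-0.49],"twist":[0,0,0]},{"travel":[0.048,0,-0.734],"twist":[0,0,0]},{"travel":[0.085,0,-0.977],"twist":[0,0,0]},{"travel":[0.133,0,-1.217],"twist":[0,0,0]},{"travel":[0.192,0,-1.456],"twist":[0,0,0]},{"travel":[0.26,0,-1.691],"twist":[0,0,0]},{"travel":[0.339,0,-1.924],"twist":[0,0,0]},{"travel":[0.339,0,-1.924],"twist":[0,0,0]}]'
python3 - <<'E'
from h import *
c=snap("wrist","w10");c=snap("scene","s10");zoom(c,300,120,150,110,5.3,"zs10")
E
```

```text
clock: 13.05
eef_pos: [477.7, 146.5, 174.3]
orientation: [[0.997, 0.081, -0.0], [0.081, -0.997, 0.002], [-0.0, -0.002, -1.0]]
contact_force: [0.6, 2.0, -3.6]
opening: 0.46
```

View pics/w10.png

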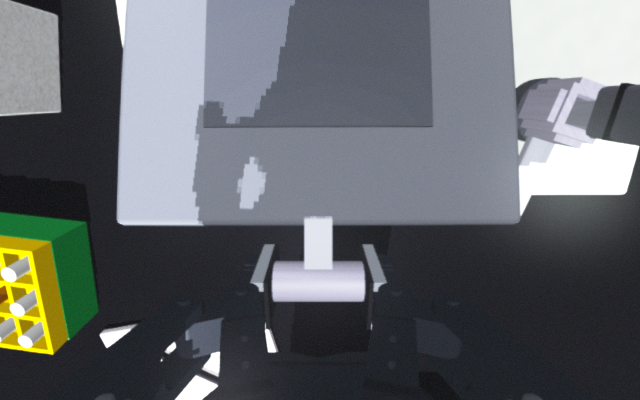

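View pics/zs10.png

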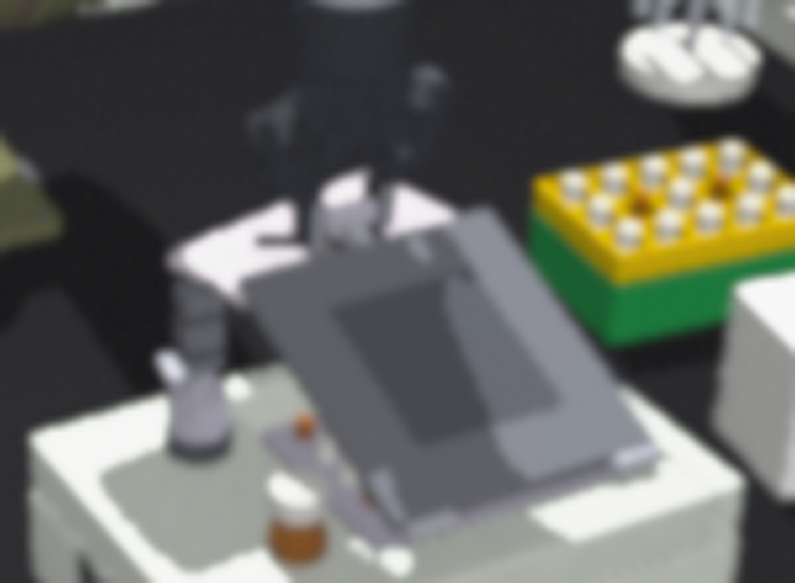

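```bash
python3 -m creep '[{"travel":[0.04,0,-0.1],"twist":[0,0,0]},{"travel":[0.1,0,-0.25],"twist":[0,0,0]},{"travel":[0.18,0,-0.425],"twist":[0,0,0]},{"travel":[0.285,0,-0.645],"twist":[0,0,0]},{"travel":[0.4,0,-0.86],"twist":[0,0,0]},{"travel":[0.53,0,-1.07],"twist":[0,0,0]},{"travel":[0.667,0,-1.275],"twist":[0,0,0]},{"travel":[0.81,0,-1.47],"twist":[0,0,0]},{"travel":[0.965,0,-1.66],"twist":[0,0,0]},{"travel":[1.13,0,-1.845],"twist":[0,0,0]},{"travel":[1.24,0,-1.965],"twist":[0,0,0]},{"travel":[1.3,0,-2.025],"twist":[0,0,0]},{"travel":[1.3,0,-2.025],"twist":[0,0,0]},{"travel":[1.3,0,-2.025],"twist":[0,0,0]}]'
python3 - <<'E'
from h import *
s=r.sense();print(s["eef_pos"],np.abs(s["joint_velocities"]).max())
c=snap("wrist","w11");zoom(c,250,200,140,120,5,"zw11");c=snap("scene","s11");zoom(c,300,100,150,130,4.6,"zs11")
c=snap("top","t11");zoom(c,205,135,240,130,3.3,"zt11")
E
```

```text
clock: 14.32
eef_pos: [528.9, 150.7, 254.7]
orientation: [[0.997, 0.08, -0.002], [0.08, -0.997, 0.003], [-0.002, -0.003, -1.0]]
contact_force: [-4.3, 3.8, -3.2]
opening: 0.455
[528.85199328 150.73078712 254.65367511] 0.007599589065297886
```

View pics/w11.png

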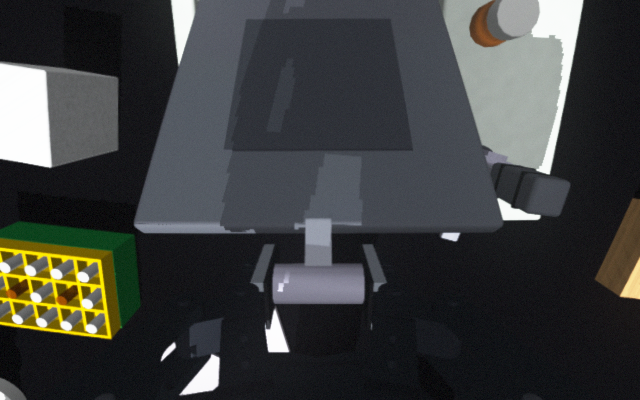

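View pics/zs11.png

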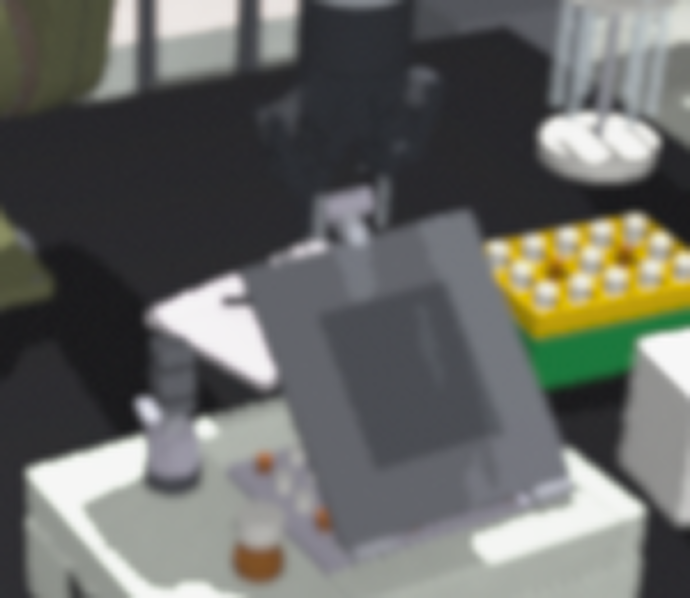

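View pics/zt11.png

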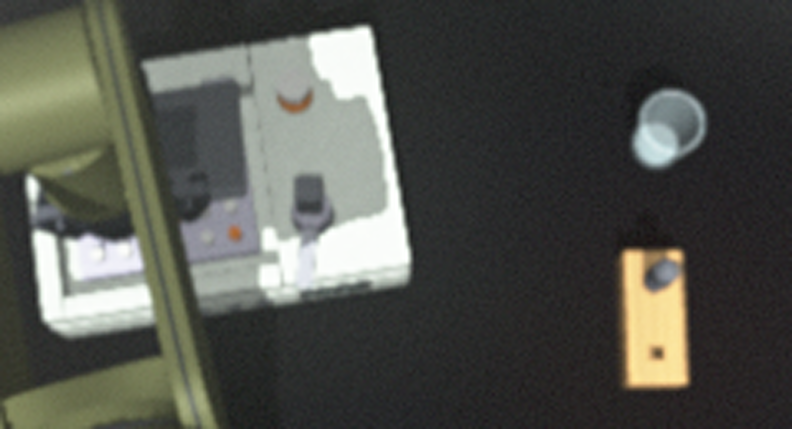

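```bash
python3 - <<'E'
from h import *
c=load("t11");t=load("t8")
z=lambda u,v:(205+u/3.3,135+v/3.3)
L=np.array([561.7,12.3]);T=plane(c,z(304,286),132)[:2];print(T,np.linalg.norm(T-L),"lock",np.arctan2(*(T-L)[::-1])%6.283-np.pi/2-np.radians(4.7))
print("key top at", plane(c,z(309,187),130+88),"from wrist:")
w=load("w11");print(plane(w,(544,195),218), plane(w,(451,237),132))
E
```

```text
[491.68128024  23.78985575] 70.95518234446685 lock 1.326118512670113
key top at [562.38434813  10.64117463 218.        ] from wrist:
[563.37944431  15.84938668 218.        ] [495.47383083  24.34705774 132.        ]
```

```bash
python3 -c "
from workcell import r
print(r.finish_job())"
```

```text
the job is handed in; nothing more can be done
None
```

I unlocked the cover with the square key and left the key standing in the lock. I then lifted the cover by the ends of its handle bar to about 45° and handed the job in at about 14.5 s while still gripping it. No verdict came back, so this rests on my own checks.

- **Key and lock:** I lowered the tip about 20 mm into the recess and turned it anticlockwise until the wrist torque rose to 0.15 N m at the stop. The last top view puts the lock at about 1.3 rad. The top of the key is within about 2 mm of the knob axis in the top view and about 4 mm in the wrist view, so it stands upright and is let go.
- **Cover:** The handle rose 158.5 mm, which works out to about 44.8°. The arm was still at the end, the fingers sat on the 40 mm bar with a 50 N grip, and the key was clear of the cover.
- **Bystanders:** In the last pictures the jar, beaker, screwdriver, rack and carton stand where they were, judged by eye. The bottle was outside the last views I looked at, but the arm never went near it.

None of the final checks failed. The only disagreement is that the two cameras put the key top and the handle 3–5 mm apart, probably from camera calibration and reading pixels by eye.

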